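# Wedge the handpiece tray up to its height stop

## Task

The tilting handpiece tray has sunk below its working height. Take the levelling wedge by its tab and slide it, nose first and flat on the table, straight under the middle of the tray's front lip until the tray has risen and its ear bears snugly on the foot of the height stop; push slowly, feel for the stop and do not force the tray against it (a few newtons are enough). Let go and leave the wedge in place holding the tray up, without touching tray or stand with the hand or disturbing the pots and vial nearby.

Things in the scene. Friction and masses are not known exactly. Their poses are not given: they have to be found in the camera images.
- stand: Low white stand fixed to the table. Origin on the table (z = 0) right below the middle of the tray's front lip at rest; +x is the way the wedge goes in, y to its left. Side rails 10 mm high at y = +-72 mm (132 mm clear between), rear bar at x = 162 mm; between them the wedge slides on the bare table. All is under 70 mm high, tray included.
- stop_post (a point): Foot of the height stop's 12 mm steel post (64 mm high, stand x = 6, y = -112 mm), on the table. A rigid collar clamped on it reaches in over the tray's ear and ends in a round foot 9 mm across (stand x = 0, y = -84 mm). Its height is reset by hand and not given: the lip can rise 5 to 12 mm before the ear meets the foot.
- tray: Steel tray 150 x 124 mm, 13 mm rims, carrying two fixed handpieces. Origin on its hinge axis at the rear, stand x = 155 mm, 26 mm above the table; axes like the stand's at rest; it turns freely about y as the front lip rises. It bears on the lip by its weight alone (about 2.5 to 5 N). A steel ear 5 mm thick sticks out at the front right (stand y = -60 to -96 mm) below the stop's foot.
- tray_lip (a point): Lowest line of the tray's front lip (a round bar 8 mm across, along stand y), at its middle. At rest 13 mm above the table; it reads its height as the tray rises. Everything here is stiff: a wedge that the hand holds up a fraction of a millimetre settles when let go, and the ear may lose the stop; letting the wedge settle once under the lip and taking it again cures that.
- wedge: Loose grey plastic wedge with an upright grip tab, 155 x 36 x 62 mm, 0.13 kg. Origin on the underside below the tab's middle; +x to the nose. 7 mm thick at the nose (x = 130 mm), rising 1 in 5 to 27 mm at x = 30, then flat to x = -25. Tab 30 mm long (x), 14 mm thick (y), z = 27 to 62 mm: grasp across the 14 mm from above. Friction (about 0.6) holds it when let go.
- wedge_nose (a point): Middle of the wedge's nose edge, on the underside, 130 mm ahead of the wedge's origin. Pushed in, the slope meets the lip with the nose 30 mm past it; lifting then takes a steady push of about 4 to 9 N, which climbs at once when the ear meets the stop, by about 1 to 2 N for each newton on the stop.
- gallipot: Bystander: steel gallipot 64 mm across, 36 mm high; origin at the centre of its underside.
- cream_pot: Bystander: round white pot 71 mm across, 30 mm high; origin at the centre of its underside.
- vial: Bystander: small stoppered vial 30 mm across, 54 mm high; origin at the centre of its underside.

How it is judged:
By the outcome, as a careful person would: the job done as asked, in the order asked, and still so for the second after the job is handed in, with the robot touching nothing.
It also fails if it takes over 59 s, if anything falls off the work surface, if the arm or the gripper's body presses on something with over 40 N, if the wrist force passes 120 N, or if a joint passes its speed limit or range.

## Robot

A 7-joint arm with a two-finger parallel gripper is mounted at the origin on a cart in front of the work surface, level with it; the furniture and walls round the work are solid. World frame = base frame: x ahead of the robot, y to its left, z up, the work surface at z = 0. Lengths are in m, angles in degrees, forces in N, time in s.
With the tool pointing down it reaches from about 0.35 to 0.775 m from the base axis. Payload 3.1 kg.
Tool frame: the origin (TCP) lies on the centre line of the jaws, within the pads' length; the fingertips stand 17 mm ahead of it and the grasp point (between the pads) lies 2 mm behind it (robot.tip_reach is the distance from the TCP to the fingertips, in m); z points along the fingers, y is the line along which they close (so a half turn about z gives the same grasp; the last joint's range is limited). The gripper opens to 85 mm and grips with 20 to 120 N. Pads are 22 mm wide; open, the fingers measure 114 mm over their backs; the gripper's body (76 mm by 85 mm) begins 54 mm behind the grasp point. The pads swing forward as they close: fully open they stand 13 mm farther back than shut.
Start: joints at [72.496, 17.813, 0.802, 86.603, -0.252, 75.585, -1.558], TCP at [0.143, -0.531, 0.248] pointing down, gripper open.
Joint ranges: [-154.91, 154.91], [-16.99, 109.72], [-72.82, 74.43], [7.12, 147.25], [-82.49, 262.49], [11.32, 116.49], [-174.64, 174.64]. Speed limits (degrees/s): [159.86, 159.86, 180, 180, 180, 180, 180].

## Interface

Orientations are given as [roll, pitch, yaw] about the fixed x, y, z axes, in that order (R = Rz(yaw) Ry(pitch) Rx(roll)).
In Python, from station import robot, fingers, vision, workorder, recognise gives the robot as it stands. Calls block until the motion is done:
- robot.move_to(position, orientation): joint-space move of the TCP to a pose.
- robot.line_to(position, orientation=None, velocity=0.15, f_stop=None): straight line of the TCP; orientation=None keeps the orientation; velocity is the mean speed in m/s. With f_stop (N) it stops when the force on the tool has changed by that much, and returns True; else False.
- robot.move_j(angles): joint-space move.
- fingers.gripper_to(opening, force=None): opening from 0.0 (shut) to 1.0 (fully open); force is the grip in N (None keeps the last); returns when the fingers have stopped.
- robot.pause(seconds).
- robot.inverse_kinematics(position, orientation): joint angles nearest the present ones, or None.
- vision.grab_frame(name): name is "side" or "top" or "wrist"; returns the picture (384x512x3 uint8, red, green, blue); there is no depth.
- vision.calibration(name): a dict with "mtx" (3x3 intrinsics, pixels), "k1" (the pictures are not rectified: a ray, as slopes to the right and down, at radius r is drawn at 1 + k1 r^2 times it, then the intrinsics apply), "extrinsics" (4x4, takes a point from world to camera coordinates); the wrist camera has in their place "T_tool_cam" (4x4, takes a point from camera to tool coordinates, whose origin is the TCP and whose axes are the flange's). Camera axes: x right, y up, looking along -z (the intrinsics and any distortion apply to the point x, -y, -z); pixel columns grow to the right and rows downward; lengths in m; the calibration is good to about 2 mm. A picture is of the moment at which its call begins: read the wrist's pose just before it. calibration takes no time and is no camera call.
A pose or a line that the arm cannot do raises robot.PlanningError and nothing moves.
- workorder.close_job(): hands the job in; it is judged then, once.
Trained networks look in the newest picture that a camera, given by its name, has taken for a name from the list of things; names that differ only in an ending like _2 or _b are one class to them, and where a whole thing is asked for, a point or a joint stands for the part that bears it (a point fixed in the world has none). Each returns a list of dicts, best first, with "p" (0 to 1); they miss things now and then, are a little off and sometimes report something else, mostly with a low value. They report only what shows in the picture. A call takes as long as a camera call.
- recognise(label, camera): "rect" ([centre column, centre row, width, height] in pixels, round what is visible of it).
Readings, each from a call of its own:
- robot.current_time_s(): time.
- robot.current_joint_positions(): joint angles.
- robot.current_dq(): joint speeds.
- robot.current_joint_torque(): joint torques, N m.
- robot.current_tool_pos(): TCP position.
- robot.current_eef_rot(): TCP orientation.
- robot.current_contact_force(): force on the tool from outside, world axes, zero at the start.
- robot.current_torque(): the same for the moment, N m.
- robot.current_finger_gap(): opening from 0.0 (shut) to 1.0 (fully open).
- robot.current_gripper_force(): force on a finger pad.
Only numpy, scipy, OpenCV 4.12 (cv2) and the standard library are available. Lean on these libraries where they do the work, as an engineer would, in place of code of your own. Each camera call takes 0.05 s, during which the arm holds its last target. There are 200 camera calls.

## Working session

There is one attempt and no reset: what is moved stays moved. The work goes in short steps, each a Python script; the robot and the scene stay as the last script left them, time stands still between calls to the robot, and variables do not carry over. Pictures are saved under pics/ and viewed, at most 10 in all, crops included, and the job is handed in when it is done.

```bash
mkdir -p pics; ls
python3 - <<'E'
from station import robot, fingers, vision, workorder, recognise
import cv2, numpy as np
for n in ("top","side"):
    im=vision.grab_frame(n); cv2.imwrite(f"pics/{n}0.png",im[:,:,::-1])
    c=vision.calibration(n); print(n,{k:np.round(v,4).tolist() for k,v in c.items()})
    for l in ("stand","stop_post","tray","tray_lip","wedge","wedge_nose","gallipot","cream_pot","vial"):
        print(l,[(np.round(d["rect"],1).tolist(),round(d["p"],2)) for d in recognise(l,n)[:2]])
print(robot.current_time_s())
E
```

```text
pics
top {'mtx': [[435.2437, 0.0, 263.898], [0.0, 435.2437, 189.7667], [0.0, 0.0, 1.0]], 'k1': -0.06, 'extrinsics': [[-0.0142, -0.9999, 0.007, -0.043], [0.981, -0.0126, 0.1934, -0.5292], [-0.1933, 0.0096, 0.9811, -0.8772], [0.0, 0.0, 0.0, 1.0]]}
stand [([190.5, 199.4, 94.2, 98.2], 0.92), ([195.1, 205.9, 85.2, 71.4], 0.35)]
stop_post [([191.2, 200.3, 86.1, 98.5], 0.62), ([193.5, 208.4, 77.6, 70.9], 0.48)]
tray [([194.6, 208.8, 84.4, 74.5], 0.66)]
tray_lip [([194.7, 205.5, 84.7, 72.0], 0.57)]
wedge [([324.5, 234.2, 75.3, 35.6], 0.9)]
wedge_nose [([322.6, 232.4, 71.7, 42.9], 0.76)]
gallipot [([342.1, 154.4, 25.5, 29.4], 0.73)]
cream_pot []
vial [([383.7, 154.9, 18.0, 17.3], 0.61)]
side {'mtx': [[357.8333, 0.0, 258.8732], [0.0, 357.8333, 191.6881], [0.0, 0.0, 1.0]], 'k1': -0.1129, 'extrinsics': [[0.9652, -0.2605, -0.0225, -0.5096], [0.1449, 0.4613, 0.8753, -0.1147], [-0.2176, -0.8481, 0.483, -0.8975], [0.0, 0.0, 0.0, 1.0]]}
stand [([247.9, 182.9, 77.1, 40.2], 0.55), ([245.6, 246.4, 42.9, 41.6], 0.29)]
stop_post [([246.1, 183.4, 70.5, 32.7], 0.9)]
tray [([242.9, 185.2, 57.6, 27.6], 0.94), ([242.5, 249.9, 48.7, 39.5], 0.66)]
tray_lip [([243.8, 181.7, 59.2, 30.7], 0.68), ([335.3, 262.4, 15.6, 24.7], 0.46)]
wedge [([243.2, 249.8, 49.7, 43.3], 0.85)]
wedge_nose []
gallipot [([321.3, 240.1, 30.4, 24.6], 0.67), ([245.8, 185.1, 73.1, 35.9], 0.27)]
cream_pot [([312.4, 219.2, 29.7, 23.8], 0.97)]
vial [([336.7, 263.4, 15.2, 25.1], 0.9), ([320.7, 239.8, 31.6, 24.5], 0.37)]
1.0
```

Run:
```python
import cv2
a=cv2.imread("pics/top0.png")[120:280,130:410]
cv2.imwrite("pics/topc.png",cv2.resize(a,(784,448),interpolation=cv2.INTER_CUBIC))
a=cv2.imread("pics/side0.png")[140:300,180:380]
cv2.imwrite("pics/sidec.png",cv2.resize(a,(750,600),interpolation=cv2.INTER_CUBIC))
```

```text
(no output)
```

View pics/topc.png

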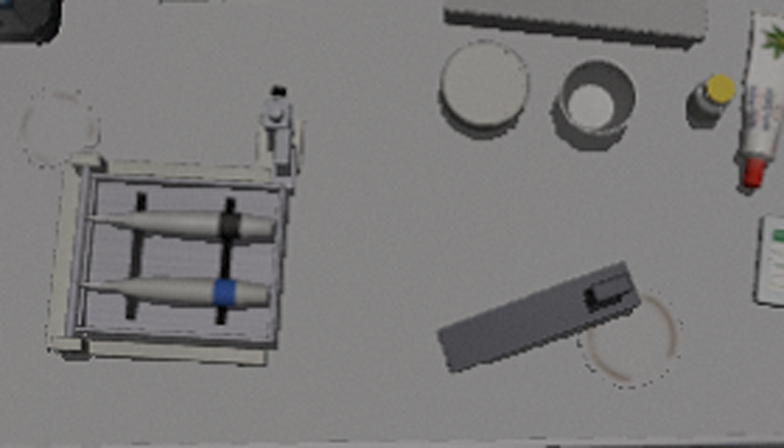

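View pics/sidec.png

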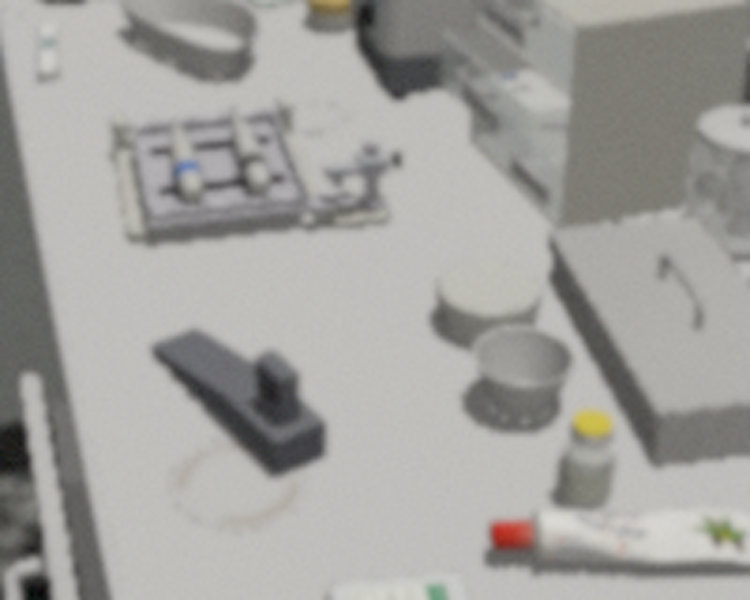

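The top crop shows the tray at left with its front lip on the right, from about (285,185) to (272,345). The stop is at (278,120). The wedge nose edge is (438,332)–(450,372) and its tab is around (610,288). Pots and vial sit above, clear of the path. The side view agrees. Next I'll compute rough poses and look closer with the wrist camera.

```bash
cat > h.py <<'E'
from station import robot, fingers, vision, workorder, recognise
import cv2, numpy as np
from scipy.spatial.transform import Rotation as R
def T_wc(name, pose=None):
    c=vision.calibration(name)
    if name!="wrist": return c,np.linalg.inv(np.array(c["extrinsics"]))
    T=np.eye(4); T[:3,3]=pose[0]; T[:3,:3]=R.from_euler("xyz",pose[1],degrees=True).as_matrix()
    return c,T@np.array(c["T_tool_cam"])
def px2w(name,px,z,pose=None):
    c,T=T_wc(name,pose); K=np.array(c["mtx"])
    d=(np.array(px,float)-K[:2,2])/[K[0,0],K[1,1]]; s=d.copy()
    for _ in range(20): s=d/(1+c["k1"]*(s@s))
    v=T[:3,:3]@[s[0],-s[1],-1]; o=T[:3,3]
    return o+v*(z-o[2])/v[2]
def w2px(name,p,pose=None):
    c,T=T_wc(name,pose); K=np.array(c["mtx"]); q=np.linalg.inv(T)@np.append(p,1)
    s=np.array([q[0],-q[1]])/-q[2]; s=s*(1+c["k1"]*(s@s)); return s*[K[0,0],K[1,1]]+K[:2,2]
def pose(): return (np.array(robot.current_tool_pos()),np.array(robot.current_eef_rot()))
E
python3 - <<'E'
from h import *
f=lambda x,y:(x/2.8+130,y/2.8+120)
for n,p,z in [("noseA",(438,332),.007),("noseB",(450,372),.007),("tailA",(625,262),.027),("tailB",(640,305),.027),("tab",(607,288),.062),
 ("lipA",(287,188),.03),("lipB",(272,345),.03),("rearA",(92,178),.03),("rearB",(76,335),.03),("railend",(267,365),.0),("standrearL",(48,350),.01),("standrearU",(68,160),.01),("posttop",(275,112),.064),("pot",(487,83),.03),("galli",(597,92),.036),("vial",(720,88),.054)]:
    print(n,np.round(px2w("top",f(*p),z)*1000,0)[:2])
p=pose(); print(p, robot.current_time_s()); print(np.round(vision.calibration("wrist")["T_tool_cam"],3), vision.calibration("wrist")["mtx"])
E
```

```text
noseA [428. -98.]
noseB [ 396. -107.]
tailA [ 478. -244.]
tailB [ 444. -254.]
tab [ 454. -222.]
lipA [540.  18.]
lipB [418.  30.]
rearA [550. 171.]
rearB [427. 180.]
railend [404.  36.]
standrearL [417. 206.]
standrearU [569. 196.]
posttop [592.  25.]
pot [ 623. -141.]
galli [ 613. -227.]
vial [ 610. -320.]
(array([ 0.14344409, -0.53098919,  0.24831455]), array([ 1.79998289e+02, -5.89568753e-04,  1.51153474e+01])) 1.0
[[-0.002  0.954  0.3    0.077]
 [ 1.     0.002  0.001 -0.001]
 [ 0.     0.3   -0.954 -0.126]
 [ 0.     0.     0.     1.   ]] [[305.52737316   0.         251.77196984]
 [  0.         305.52737316 192.48868228]
 [  0.           0.           1.        ]]
```

Run:
```python
from h import *
for yaw in (109,-71,86,-94):
    q=robot.inverse_kinematics([0.479,-0.04,.04],[180,0,yaw]); print(yaw,None if q is None else np.round(q,0))
for i,(p,yaw) in enumerate([([.435,-.165,.2],109),([.49,.03,.2],86)]):
    robot.move_to(p,[180,0,yaw]); robot.pause(.2)
    ps=pose(); im=vision.grab_frame("wrist"); cv2.imwrite(f"pics/w{i}.png",im[:,:,::-1]); np.save(f"w{i}.npy",np.array(ps))
    print(i,np.round(ps,3).tolist(),robot.current_time_s())
    for l in ("wedge","wedge_nose","tray","tray_lip","stop_post"): print(l,[(np.round(d["rect"],1).tolist(),round(d["p"],2)) for d in recognise(l,"wrist")[:2]])
```

```text
109 [ 31.  28. -36. 111.  22.  48.   2.]
-71 [  18.   24.  -19.  112.   11.   46. -168.]
86 [ 30.  28. -35. 111.  21.  48. -20.]
-94 [ -44.   38.   65.  114.  -42.   56. -142.]
0 [[0.435, -0.166, 0.2], [-179.993, 0.008, 108.862]] 2.9667
wedge [([254.5, 184.6, 37.4, 156.9], 0.68)]
wedge_nose [([254.5, 185.4, 32.3, 153.1], 0.64)]
tray [([439.4, 19.0, 79.8, 38.0], 0.79)]
tray_lip [([439.5, 21.0, 70.2, 40.6], 0.8), ([393.7, 271.2, 54.2, 51.7], 0.41)]
stop_post [([476.6, 29.2, 70.9, 54.4], 0.7)]
1 [[0.49, 0.028, 0.2], [-179.984, 0.053, 85.794]] 4.3083
wedge [([215.8, 309.9, 68.1, 76.5], 0.89)]
wedge_nose [([217.4, 313.4, 60.2, 78.2], 0.91)]
tray [([253.8, 91.6, 172.9, 182.6], 0.86)]
tray_lip []
stop_post [([272.6, 94.7, 241.9, 185.6], 0.76)]
```

View pics/w0.png

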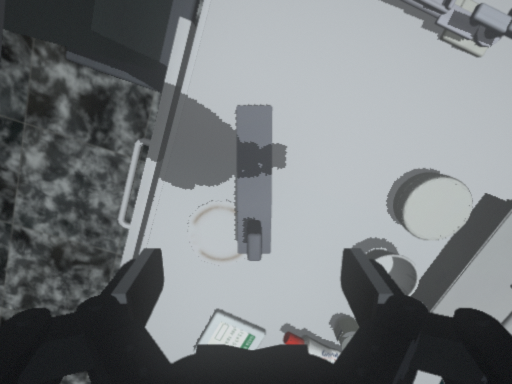

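View pics/w1.png

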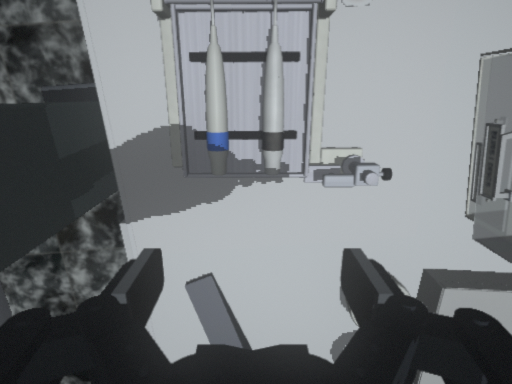

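w0 shows the wedge with its nose edge at row 105, columns 236–271, and the tab near (255,243). w1 shows the tray's front lip at row ~176, columns ~183–308, with the stop at right, (340–390, 175). I'll zoom in on both for sub-pixel edges.

Run:
```python
import cv2,numpy as np
a=cv2.imread("pics/w1.png")[0:200,150:400]; b=cv2.imread("pics/w0.png")[90:270,220:290]
a=cv2.resize(a,None,fx=2.4,fy=3,interpolation=cv2.INTER_NEAREST); b=cv2.resize(b,(190,600),interpolation=cv2.INTER_NEAREST)
cv2.imwrite("pics/z1.png",np.hstack([a,b]))
```

```text
(no output)
```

View pics/z1.png

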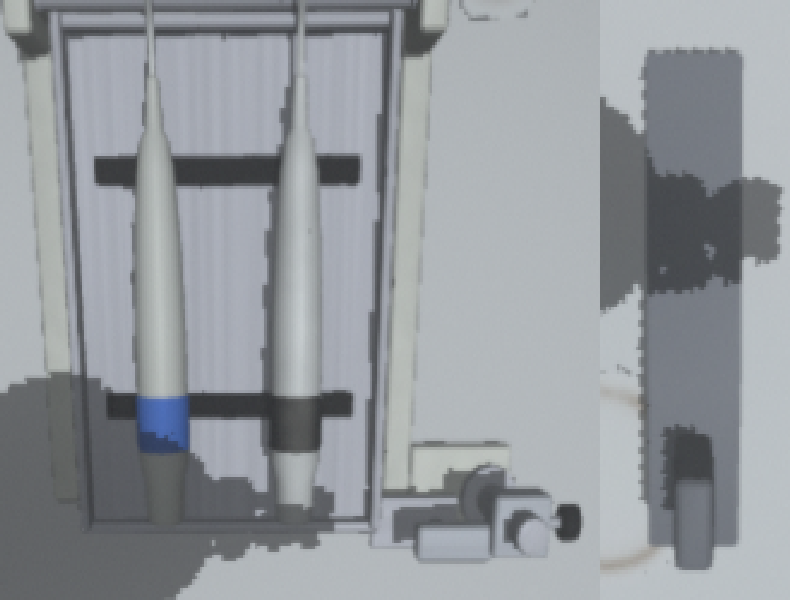

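Run:
```python
from h import *
P0=np.load("w0.npy");P1=np.load("w1.npy")
A=lambda x,y,z:px2w("wrist",(x/2.4+150-.5,y/3-.5),z,P1)[:2]*1000
B=lambda x,y,z:px2w("wrist",((x-600)/2.714+220-.5,y/3.333+90-.5),z,P0)[:2]*1000
n=[B(646,50,.007),B(743,50,.007)]; t=[B(649,546,.027),B(741,546,.027)]
nm=np.mean(n,0);tm=np.mean(t,0);d=nm-tm
print("wedge nose",nm,"w",np.linalg.norm(n[0]-n[1]),"tail",tm,np.linalg.norm(t[0]-t[1]),"len",np.linalg.norm(d),"yaw",np.degrees(np.arctan2(d[1],d[0])), "origin", nm-130*d/np.linalg.norm(d))
print("tab",[B(676,570,.062),B(712,570,.062),B(678,483,.062),B(712,483,.062)])
for r in (100,300,490):
  xl=22+(r-50)*33/450; xr=432-(r-50)*23/440
  l=A(xl,r,.01);q=A(xr,r,.01); print("rails",l,q,np.linalg.norm(l-q),"mid",(l+q)/2)
for z in (.02,.03):
  l=A(82,532,z);q=A(372,532,z);print("lip",z,l,q,np.linalg.norm(l-q),(l+q)/2,"yaw",np.degrees(np.arctan2(*(l-q)[::-1]))-90)
l=A(50,12,.035);q=A(405,12,.035);print("rear",l,q,np.linalg.norm(l-q),(l+q)/2)
```

```text
wedge nose [414.38215726 -99.13981036] w 35.75657004673519 tail [ 464.87433048 -246.39040127] 37.02772154568992 len 155.66693958497322 yaw 108.92682269007972 origin [ 456.54899459 -222.11118032]
tab [array([ 454.43937016, -237.90219868]), array([ 466.64504786, -233.75650705]), array([ 446.27131198, -211.34992821]), array([ 457.48333436, -207.54149115])]
rails [415.45017723 166.6731996 ] [570.1723672  155.13604192] 155.15173887939343 mid [492.81127222 160.90462076]
rails [411.42583055 108.35939654] [566.22879933  96.76995693] 155.236188616191 mid [488.82731494 102.56467673]
rails [407.2360339   45.15672675] [561.80874459  33.54191621] 155.00847303399794 mid [484.52238924  39.34932148]
lip 0.02 [419.60763727  31.66067182] [543.78502639  22.3247895 ] 124.52783892712257 [481.69633183  26.99273066] yaw 85.70048747156704
lip 0.03 [422.09148245  34.09119983] [542.20277117  25.06101434] 120.45026329464085 [482.14712681  29.57610709] yaw 85.70048747156704
rear [433.8520939  182.59111788] [555.73635174 173.51493474] 122.22172233039974 [494.79422282 178.05302631]
```

Measurements agree: wedge 155.7 × 36 mm with origin (456.5, −222) and yaw 108.9°, rails 155 mm apart, lip 124 mm wide, and stand yaw ≈ 85.9°. Now I'll grasp and align.

```bash
cat >> h.py <<'E'
LIP=np.array([.4827,.030]); YAW=85.9; U=np.array([np.cos(np.radians(YAW)),np.sin(np.radians(YAW))])
Z=.048
def S(s,z=Z): return np.append(LIP+s*U,z)   # s: stand x of wedge origin
def F(): return np.array(robot.current_contact_force())
def st(m=""):
    p=pose(); f=F(); print(m,"t",round(robot.current_time_s(),2),"s",round(((p[0][:2]-LIP)@U)*1000,2),"z",round(p[0][2]*1000,2),"push",round(-f[:2]@U,2),"fz",round(f[2],2),"gap",round(robot.current_finger_gap(),3))
E
python3 - <<'E'
from h import *
fingers.gripper_to(.5)
robot.move_to([.4565,-.222,.11],[180,0,108.9]); 
robot.line_to([.4565,-.222,Z],velocity=.1); st("down")
fingers.gripper_to(0,force=60); st("grip")
robot.line_to(S(-.215),[180,0,YAW],velocity=.06); st("aligned")
im=vision.grab_frame("wrist"); np.save("w2.npy",np.array(pose())); cv2.imwrite("pics/w2.png",im[:,:,::-1]); cv2.imwrite("pics/t2.png",vision.grab_frame("top")[:,:,::-1])
E
```

```text
down t 6.87 s -253.01 z 48.5 push 0.43 fz 0.07 gap 0.503
grip t 7.23 s -253.54 z 48.75 push 1.11 fz 2.23 gap 0.153
aligned t 8.03 s -214.75 z 48.71 push -0.67 fz 6.85 gap 0.152
```

View pics/w2.png

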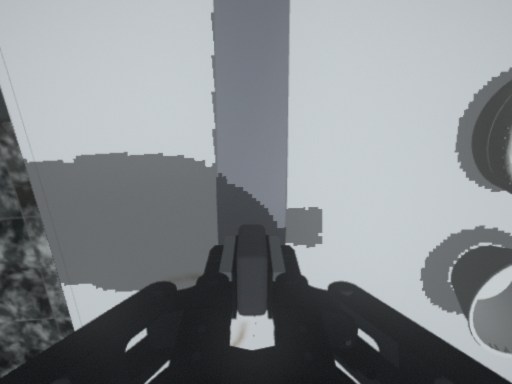

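The wedge is held straight between the pads, with its edges at columns ~215 and 289 centred on 252. The hand presses down about 7 N, so I'll ease the height slightly and slide in to just before the lip.

Run:
```python
from h import *
Z2=.0485
robot.line_to(S(-.150,Z2),velocity=.06); st("a")
np.save("w3.npy",np.array(pose())); im=vision.grab_frame("wrist"); cv2.imwrite("pics/w3.png",im[:,:,::-1])
print([ (l,[(np.round(d["rect"],1).tolist(),round(d["p"],2)) for d in recognise(l,"wrist")[:2]]) for l in ("tray","tray_lip","wedge_nose")])
```

```text
a t 9.37 s -148.98 z 48.74 push 1.91 fz 5.11 gap 0.153
[('tray', []), ('tray_lip', [([479.9, 356.9, 62.8, 51.9], 0.47)]), ('wedge_nose', [([251.7, 159.3, 75.0, 316.9], 0.8)])]
```

View pics/w3.png

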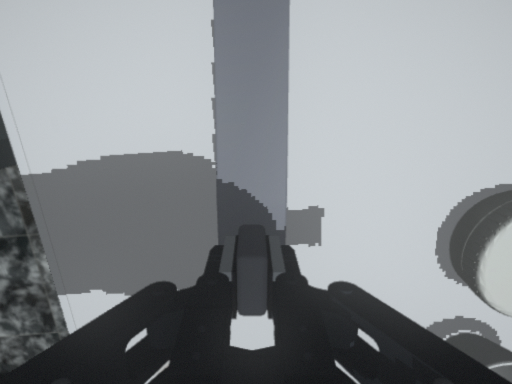

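The wedge is still straight and the lip is out of view. I'll continue by feel, logging the push.

Run:
```python
from h import *
Z2=.0490
robot.line_to(S(-.118,Z2),velocity=.04,f_stop=8); st("pre")
for i in range(14):
    h=robot.line_to(S(-.116+.002*i,Z2),velocity=.02,f_stop=8); st(h)
    if -F()[:2]@U>7: break
```

```text
pre t 10.52 s -116.68 z 48.78 push -1.42 fz 2.11 gap 0.152
False t 10.77 s -115.8 z 48.76 push -0.03 fz 2.64 gap 0.155
False t 11.02 s -114.0 z 48.78 push 0.43 fz 0.72 gap 0.154
False t 11.27 s -111.63 z 48.79 push 0.1 fz 0.48 gap 0.154
False t 11.52 s -109.53 z 48.8 push 0.27 fz -0.71 gap 0.151
False t 11.77 s -107.72 z 48.92 push 0.12 fz -1.09 gap 0.152
False t 12.02 s -105.76 z 48.98 push -0.29 fz -1.93 gap 0.156
False t 12.27 s -103.79 z 49.02 push 0.1 fz -1.31 gap 0.154
False t 12.52 s -101.79 z 49.0 push -0.24 fz -1.73 gap 0.155
False t 12.77 s -99.93 z 48.89 push -0.39 fz -2.14 gap 0.152
False t 13.02 s -99.15 z 48.99 push 3.44 fz -1.34 gap 0.155
False t 13.27 s -97.02 z 49.02 push 5.5 fz -1.13 gap 0.154
False t 13.52 s -94.22 z 48.96 push 3.95 fz -2.16 gap 0.153
False t 13.77 s -91.81 z 48.92 push 3.43 fz -1.89 gap 0.158
False t 14.02 s -89.69 z 48.96 push 3.22 fz -2.67 gap 0.156
```

Lip contact came at s ≈ −99.5 mm (−100 expected). The negative fz shows the hand is carrying the wedge slightly, so I'll let it settle and regrasp.

Run:
```python
from h import *
fingers.gripper_to(.3); robot.pause(.3); st("open"); zz=pose()[0][2]; s=(pose()[0][:2]-LIP)@U
robot.line_to(S(s,.0488),velocity=.02); robot.pause(.2); st("set")
fingers.gripper_to(0,force=60); robot.pause(.3); st("regrip")
for i in range(7):
    h=robot.line_to(S(s+.002*(i+1),.0488),velocity=.015,f_stop=6); st(h)
    if h: break
```

```text
open t 14.59 s -89.81 z 49.05 push 0.3 fz 0.11 gap 0.3
set t 15.04 s -89.83 z 48.79 push 0.01 fz -0.19 gap 0.3
regrip t 15.59 s -89.85 z 48.95 push 0.38 fz 3.82 gap 0.153
False t 15.88 s -89.78 z 48.94 push 4.95 fz 4.78 gap 0.152
False t 16.16 s -88.73 z 48.93 push 5.71 fz 4.22 gap 0.155
False t 16.44 s -86.86 z 48.95 push 6.65 fz 3.3 gap 0.155
False t 16.73 s -84.81 z 48.94 push 7.52 fz 2.93 gap 0.156
False t 17.01 s -82.72 z 48.94 push 6.88 fz 3.43 gap 0.152
False t 17.29 s -80.69 z 48.96 push 6.53 fz 2.69 gap 0.153
False t 17.57 s -78.66 z 48.96 push 5.48 fz 3.89 gap 0.154
```

Run:
```python
from h import *
s=-.0775; hist=[]
while s<-.036:
    h=robot.line_to(S(s,.0488),velocity=.008,f_stop=3.5)
    f=np.median([-F()[:2]@U for _ in range(3)]); base=np.median(hist[-8:]) if hist else 6.5
    a=((pose()[0][:2]-LIP)@U)*1000
    print(h,round(s*1e3,1),round(a,2),round(f,2),round(F()[2],1),end=" | ")
    if f>base+2.5: break
    hist.append(f); s+=.0007
st("\nend")
robot.pause(.3); st("wait")
```

```text
False -77.5 -78.66 5.15 1.9 | False -76.8 -78.39 6.38 2.5 | False -76.1 -77.93 6.29 2.1 | False -75.4 -77.32 6.74 2.6 | False -74.7 -76.68 7.15 2.8 | False -74.0 -76.04 6.88 2.4 | False -73.3 -75.37 7.83 3.2 | False -72.6 -74.71 7.7 3.1 | False -71.9 -74.05 6.16 3.3 | False -71.2 -73.35 7.27 4.8 | False -70.5 -72.66 6.81 3.4 | False -69.8 -72.0 6.73 3.6 | False -69.1 -71.27 6.19 3.4 | False -68.4 -70.57 5.99 3.3 | False -67.7 -69.9 7.16 4.0 | False -67.0 -69.17 6.98 3.7 | False -66.3 -68.49 6.87 3.0 | False -65.6 -67.83 7.7 4.1 | False -64.9 -67.1 7.04 3.6 | False -64.2 -66.39 6.5 4.5 | False -63.5 -65.71 6.98 4.1 | False -62.8 -64.99 7.47 4.0 | False -62.1 -64.29 7.21 3.5 | False -61.4 -63.61 6.88 4.5 | False -60.7 -62.94 7.33 4.3 | False -60.0 -62.22 7.17 3.3 | False -59.3 -61.53 7.67 4.7 | False -58.6 -60.84 6.41 4.2 | False -57.9 -60.13 6.94 4.0 | False -57.2 -59.42 7.72 4.1 | False -56.5 -58.71 6.33 4.4 | False -55.8 -58.04 6.41 3.9 | False -55.1 -57.31 7.61 4.5 | False -54.4 -56.62 6.98 3.1 | False -53.7 -55.95 7.11 5.1 | False -53.0 -55.23 7.54 4.0 | False -52.3 -54.55 7.03 4.0 | False -51.6 -53.83 8.08 4.5 | False -50.9 -53.14 7.45 4.2 | False -50.2 -52.43 6.05 3.2 | False -49.5 -51.75 7.35 3.2 | False -48.8 -51.05 6.67 4.5 | False -48.1 -50.37 7.16 4.6 | False -47.4 -49.98 7.83 4.2 | False -46.7 -49.74 8.68 4.4 | False -46.0 -49.55 8.69 4.8 | False -45.3 -49.37 9.53 5.2 | False -44.6 -49.23 12.19 4.6 | 
end t 29.68 s -49.23 z 48.96 push 12.19 fz 4.6 gap 0.15
wait t 29.98 s -49.24 z 48.95 push 10.91 fz 4.86 gap 0.155
```

The push climbed from ~7 to ~11 N with position stalled at s ≈ −49.2 mm (≈10 mm lift), so the stop is felt. I'll relax the push, release, then regrip and verify gently.

Run:
```python
from h import *
robot.line_to(S(-.0483,.0488),velocity=.02); st("relaxed")
fingers.gripper_to(.3); robot.pause(.4); st("open")
robot.line_to(S(-.0492,.0488),velocity=.02); st("back")
fingers.gripper_to(0,force=60); robot.pause(.2); st("regrip")
for c in np.arange(-.0485,-.043,.0007):
    h=robot.line_to(S(c,.0488),velocity=.008,f_stop=3.5); f=np.median([-F()[:2]@U for _ in range(3)])
    print(round(c*1e3,1),end=" "); st(h)
    if f>9.7: break
```

```text
relaxed t 30.32 s -49.29 z 48.95 push 6.08 fz 5.07 gap 0.156
open t 30.99 s -48.2 z 48.77 push -0.12 fz 0.64 gap 0.298
back t 31.24 s -49.36 z 48.81 push 0.34 fz 0.15 gap 0.301
regrip t 31.69 s -49.25 z 48.95 push 0.08 fz 1.06 gap 0.155
-48.5 False t 31.94 s -49.26 z 48.96 push 2.59 fz 2.47 gap 0.152
-47.8 False t 32.19 s -49.25 z 48.95 push 6.29 fz 3.27 gap 0.154
-47.1 False t 32.44 s -49.22 z 48.93 push 6.73 fz 3.01 gap 0.157
-46.4 False t 32.69 s -49.19 z 48.93 push 7.76 fz 3.78 gap 0.155
-45.7 False t 32.94 s -49.16 z 48.94 push 8.2 fz 4.28 gap 0.153
-45.0 False t 33.19 s -49.15 z 48.95 push 10.24 fz 3.43 gap 0.154
```

There is no free travel (0.1 mm at 10 N), so the ear is snug on the stop. I'll let go, retreat and check.

Run:
```python
from h import *
robot.line_to(S(-.0485,.0488),velocity=.02); st("relaxed")
fingers.gripper_to(.45); robot.pause(.3); st("open")
robot.line_to(S(-.0485,.16),velocity=.08); st("up")
robot.line_to(S(-.16,.22),velocity=.15); robot.pause(.3); st("away")
im=vision.grab_frame("wrist"); im2=vision.grab_frame("side")
cv2.imwrite("pics/fin.png",np.hstack([cv2.resize(im[:,:,::-1],(440,330)),cv2.resize(im2[140:300,180:380,::-1],(360,330))]))
```

```text
relaxed t 33.52 s -49.18 z 48.94 push 5.09 fz 2.75 gap 0.157
open t 34.18 s -48.38 z 48.77 push 0.34 fz -0.28 gap 0.452
up t 35.73 s -48.53 z 159.43 push -0.32 fz -0.29 gap 0.446
away t 37.02 s -159.36 z 219.76 push -0.11 fz 0.42 gap 0.448
```

View pics/fin.png

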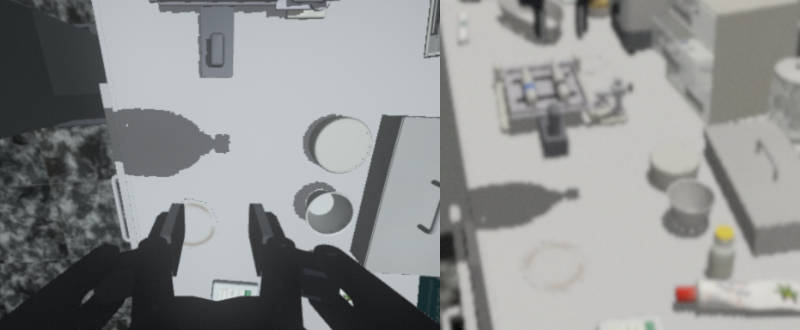

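The wedge sits straight under the middle of the lip (wrist view, about (216,42)), and the pots and vial are undisturbed. I'm handing the job in.

```bash
python3 -c "
from h import *
print(workorder.close_job())"
```

```text
the job is handed in; nothing more can be done
None
```

The wedge is in place under the middle of the tray's front lip, holding the tray about 10 mm up with its ear snug on the stop; the hand is clear, the pots and vial are undisturbed, and the job was handed in at about 37 s.

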